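Find the loose hold-down bolt of the welding jig and hold its cap open

TASK

One of the three capped bolts along the robot's side of the blue pipe-welding jig is loose: tap each of them on top of its yellow cap, firmly enough that a loose bolt would sink, going from the left one to the middle one to the right one (left is the robot's left). Then lift the cap of the bolt that sank by its red tongue to at least 45 degrees and finish while holding it up there, so that the fitter can get at the bolt. Leave the other two caps shut and the tools and parts lying around where they are.

Things in the scene. Friction and masses are not known exactly. Their poses are not given: they have to be found in the camera images.
- jig: Pipe-welding jig, fixed: blue bed 210 x 310 x 50 mm, a 48 mm steel pipe along its far side (top 112 mm above the bench). Origin at bench level below the middle bolt; y runs along the bolt row to the left bolt, x away from the robot to the pipe. Bed from x = -32 to +178 mm; bolts at x = 0, y = +95, 0, -95 mm, all alike to see.
- bolt_left (a joint): How far the left (+y) hold-down bolt, with its cap, has sunk into the bed, m; 0 at the start. A loose bolt sinks 6 mm when its cap is pushed straight down with about 6 N (push to 10 N to be sure) and stays sunk (some 30 N pulls it up again); a sound bolt gives less than 1 mm.
- cap_left (a joint): Opening angle of the left (+y) cap, rad: 0 shut, grows as its red tongue is lifted, stop at 1.4. Hinge on the cap's far side (jig +x), axis along jig y. A weak spring and its weight shut it whenever it is let go; holding it open takes about 1 N at the tongue.
- cap_left_top (a point): Centre of the top of the left (+y) bolt's yellow cap (a square box 52 x 52 mm, 22 mm high), right above the bolt's axis: the place to tap. 84 mm above the bench when shut and not sunk. Moves with bolt and cap.
- cap_left_tongue (a point): Grip point on the left (+y) cap's red tongue: a flat bar 16 mm wide (jig y), 8 mm thick, 38 mm long from the cap's face towards jig -x, overhanging the bed, free below. The point is mid-width, mid-thickness, 22 mm out from the face, 78 mm above the bench when shut and not sunk; 79 mm from the hinge (jig -x) and 16 mm above it. Pads closed along jig y let it turn as the cap opens.
- cap_left_hinge (a point): Middle of the left (+y) cap's hinge axis (along jig y), 31 mm beyond the bolt's axis, 62 mm above the bench when not sunk. Sinks with the bolt.
- bolt_mid (a joint): How far the middle hold-down bolt, with its cap, has sunk into the bed, m; 0 at the start. A loose bolt sinks 6 mm when its cap is pushed straight down with about 6 N (push to 10 N to be sure) and stays sunk (some 30 N pulls it up again); a sound bolt gives less than 1 mm.
- cap_mid (a joint): Opening angle of the middle cap, rad: 0 shut, grows as its red tongue is lifted, stop at 1.4. Hinge on the cap's far side (jig +x), axis along jig y. A weak spring and its weight shut it whenever it is let go; holding it open takes about 1 N at the tongue.
- cap_mid_top (a point): Centre of the top of the middle bolt's yellow cap (a square box 52 x 52 mm, 22 mm high), right above the bolt's axis: the place to tap. 84 mm above the bench when shut and not sunk. Moves with bolt and cap.
- cap_mid_tongue (a point): Grip point on the middle cap's red tongue: a flat bar 16 mm wide (jig y), 8 mm thick, 38 mm long from the cap's face towards jig -x, overhanging the bed, free below. The point is mid-width, mid-thickness, 22 mm out from the face, 78 mm above the bench when shut and not sunk; 79 mm from the hinge (jig -x) and 16 mm above it. Pads closed along jig y let it turn as the cap opens.
- cap_mid_hinge (a point): Middle of the middle cap's hinge axis (along jig y), 31 mm beyond the bolt's axis, 62 mm above the bench when not sunk. Sinks with the bolt.
- bolt_right (a joint): How far the right (-y) hold-down bolt, with its cap, has sunk into the bed, m; 0 at the start. A loose bolt sinks 6 mm when its cap is pushed straight down with about 6 N (push to 10 N to be sure) and stays sunk (some 30 N pulls it up again); a sound bolt gives less than 1 mm.
- cap_right (a joint): Opening angle of the right (-y) cap, rad: 0 shut, grows as its red tongue is lifted, stop at 1.4. Hinge on the cap's far side (jig +x), axis along jig y. A weak spring and its weight shut it whenever it is let go; holding it open takes about 1 N at the tongue.
- cap_right_top (a point): Centre of the top of the right (-y) bolt's yellow cap (a square box 52 x 52 mm, 22 mm high), right above the bolt's axis: the place to tap. 84 mm above the bench when shut and not sunk. Moves with bolt and cap.
- cap_right_tongue (a point): Grip point on the right (-y) cap's red tongue: a flat bar 16 mm wide (jig y), 8 mm thick, 38 mm long from the cap's face towards jig -x, overhanging the bed, free below. The point is mid-width, mid-thickness, 22 mm out from the face, 78 mm above the bench when shut and not sunk; 79 mm from the hinge (jig -x) and 16 mm above it. Pads closed along jig y let it turn as the cap opens.
- cap_right_hinge (a point): Middle of the right (-y) cap's hinge axis (along jig y), 31 mm beyond the bolt's axis, 62 mm above the bench when not sunk. Sinks with the bolt.
- nut: Loose brass hex nut, 28 mm across corners, 13 mm high, lying on the jig's bed between the bolts and the pipe. Bystander: leave alone. Origin at its underside.
- hammer: Loose hammer, about 300 mm long, lying on the bench right of the jig. Bystander: leave alone.
- wrench: Loose wrench lying on the bench left of the jig, on the robot's side. Bystander: leave alone. Origin at its underside.
- brush: Loose brush lying on the bench. Bystander: leave alone. Origin at its underside.
- spray_can: Loose standing can, 64 mm diameter, 170 mm high, green band. Bystander: leave alone. Origin at its underside.
- square: Loose red L-shaped magnetic welding square, 110 x 102 x 18 mm, lying flat. Bystander: leave alone. Origin at its underside.
- tape: Loose yellow tape measure case, 70 x 70 x 40 mm. Bystander: leave alone. Origin at its underside.

How it is judged:
On the way, in this order (a step that is already met when the one before it is completed fails the run):
1. the left (+y) bolt is tapped on its cap (more than 3 N) ((contact force between bolt_left and the fingers above 3 N or contact force between bolt_left and the arm above 3 N)).
2. the middle bolt is tapped on its cap (more than 3 N) ((contact force between bolt_mid and the fingers above 3 N or contact force between bolt_mid and the arm above 3 N)).
3. the right (-y) bolt is tapped on its cap (more than 3 N) ((contact force between bolt_right and the fingers above 3 N or contact force between bolt_right and the arm above 3 N)).
4. the cap of the loose bolt is lifted open past 40 degrees (((value of joint bolt_left above 0.0035 m and value of joint cap_left above 0.7 rad) or (value of joint bolt_mid above 0.0035 m and value of joint cap_mid above 0.7 rad) or (value of joint bolt_right above 0.0035 m and value of joint cap_right above 0.7 rad))), for 0.2 s.
At the end, for the whole second after the job is handed in: The bolt that sinks is sunk (more than 3.5 mm), its cap is open more than 40 degrees (0.7 rad), still (under 0.15 rad/s) and held by the robot's contact (over 0.2 N; it falls shut otherwise), and the other two caps are shut (within 0.15 rad) (((value of joint bolt_left above 0.0035 m and value of joint cap_left above 0.7 rad and (contact force between cap_left and the fingers above 0.2 N or contact force between cap_left and the arm above 0.2 N) and velocity of joint cap_left between -0.15 and 0.15 rad/s and value of joint each of cap_mid, cap_right below 0.15 rad) or (value of joint bolt_mid above 0.0035 m and value of joint cap_mid above 0.7 rad and (contact force between cap_mid and the fingers above 0.2 N or contact force between cap_mid and the arm above 0.2 N) and velocity of joint cap_mid between -0.15 and 0.15 rad/s and value of joint each of cap_left, cap_right below 0.15 rad) or (value of joint bolt_right above 0.0035 m and value of joint cap_right above 0.7 rad and (contact force between cap_right and the fingers above 0.2 N or contact force between cap_right and the arm above 0.2 N) and velocity of joint cap_right between -0.15 and 0.15 rad/s and value of joint each of cap_left, cap_mid below 0.15 rad))); the arm keeps its last pose, push and grip.
It fails at once if a cap is lifted (over 17 degrees) although its bolt has not been found loose ((value of joint cap_left above 0.3 rad and value of joint bolt_left below 0.0025 m) or (value of joint cap_mid above 0.3 rad and value of joint bolt_mid below 0.0025 m) or (value of joint cap_right above 0.3 rad and value of joint bolt_right below 0.0025 m)).
It fails at once if a tool or part lying around is shifted more than 30 mm (distance of any of nut, hammer, wrench, brush, spray_can, square, tape from where it was at the start of the episode above 0.03 m).
It also fails if it takes over 51 s, if anything falls off the work surface, if the arm or the gripper's body presses on something with over 40 N, if the wrist force passes 120 N, or if a joint passes its speed limit or range.

ROBOT

A 7-joint arm with a two-finger parallel gripper is mounted at the origin on the work surface. World frame = base frame: x ahead of the robot, y to its left, z up, the work surface at z = 0. Lengths are in m, angles in rad, forces in N, time in s.
With the tool pointing down it reaches from about 0.425 to 0.925 m from the base axis. Payload 6.8 kg.
Tool frame: the origin (TCP) lies midway between the tips of the shut fingers; the grasp point (between the pads) lies 19 mm behind it; z points along the fingers, y is the direction in which the jaws open and shut (so a half turn about z gives the same grasp; the last joint's range is limited). The gripper opens to 88 mm and grips with 3 to 60 N. Pads are 20 mm wide; open, the fingers measure 115 mm over their backs; the gripper's body (75 mm by 178 mm) begins 61 mm behind the grasp point.
Start: joints at [1.016, 0.477, 0.022, 1.555, -0.011, 1.109, -0.083], TCP at [0.292, -0.609, 0.223] pointing down, gripper open.
Joint ranges: [-2.96, 2.96], [-0.34, 2.1], [-1.41, 1.46], [0.24, 2.44], [-1.37, 4.51], [0.17, 1.92], [-2.96, 2.96]. Speed limits (rad/s): [2.39, 2.39, 3.14, 3.14, 3.14, 3.14, 3.14].

INTERFACE

Orientations are given as [roll, pitch, yaw] about the fixed x, y, z axes, in that order (R = Rz(yaw) Ry(pitch) Rx(roll)).
In Python, from station import sense, camera, get_calibration, hand_in gives the robot as it stands.
- The arm moves only by the tool move_arm, never from a script. Its argument "series" is a list of rows, each a list of 7 numbers: the turn, a rotation vector about the tool's x, y, z in degrees, then the shift along the tool's x, y, z in cm, then the opening, from 0 (shut) to 1 (fully open). A call has 1 to 20 rows; each row shifts and turns the commanded pose from where the row before left it, along the tool's axes as they then stand; what a row does not reach is not made up. A row lasts 1/10 s, in which the tool goes at most 50 mm and 8.59 degrees, less where a joint would pass 70% of its speed; a pose out of reach is approached as far as the arm can. A call is refused whole if a number of a shift passes 5 or a number of a turn 8.59, either way. A call with a gripper value outside its range is refused whole. The fingers move at their own pace and stop on an object; "grip_force" is the grip in N (left out, the last holds). Time passes only in rows, so rows that do not move let the fingers close. It gives the time, the measured TCP pose, the force and the opening at its end, in the units of the state.
- sense(): the state, without advancing time (a new reading comes with each control period).
- camera(name): name is "scene" or "side" or "wrist"; returns (picture, depth): 480x640x3 uint8, red, green, blue; 480x640 float32, m along the optical axis (not along the pixel's ray), 0 where there is no reading.
- get_calibration(name): a dict with "camera_matrix" (3x3 intrinsics, pixels), "eye" and "orientation" of the camera in the world. Camera axes: x right, y up, looking along -z (the intrinsics and any distortion apply to the point x, -y, -z); pixel columns grow to the right and rows downward; lengths in m; the calibration is good to about 2 mm. A picture is of the moment at which its call begins: read the wrist's pose just before it. get_calibration takes no time and is no camera call; for the wrist camera it gives the pose at the moment of the call.
- hand_in(): hands the job in, once; it reports no verdict.
The state is a dict: "clock": time; "joint_positions": joint angles; "dq": joint speeds; "joint_torque": joint torques, N m; "ee_pos": TCP position; "orientation": TCP orientation; "force": force on the tool from outside, world axes, zero at the start; "wrist_torque": the same for the moment, N m; "opening": opening from 0.0 (shut) to 1.0 (fully open).
Only numpy, scipy, OpenCV 4.12 (cv2) and the standard library are available. Lean on these libraries where they do the work, as an engineer would, in place of code of your own. Each camera call takes 0.05 s, during which the arm holds its last target.

## Working session

There is one attempt and no reset: what is moved stays moved. The work goes in short steps, Python scripts to look and compute and a tool call to move; the robot and the scene stay as the last step left them, time stands still between calls to the robot, and variables do not carry over. Pictures are saved under pics/ and viewed, and the job is handed in when it is done.

Besides the shell and the picture viewer there is one more tool, called after "Call:" in YAML: its name, and indented under it one key for each argument. move_arm: Moves the arm, as the interface text tells. Its arguments: {"type":"object","properties":{"series":{"type":"array"},"grip_force":{"type":"number"}},"required":["series"]}

```bash
ls; mkdir -p pics; cat > h.py <<'E'
import numpy as np,cv2
from station import sense,camera,get_calibration,hand_in
from scipy.spatial.transform import Rotation as R
def snap(n,f):
    c=get_calibration(n);p,d=camera(n)
    cv2.imwrite(f'pics/{f}.png',p[:,:,::-1]);np.savez(f'pics/{f}.npz',p=p,d=d,K=c['camera_matrix'],e=c['eye'],o=np.array(c['orientation']))
    return c
E
python3 - <<'E'
from h import *
for n in('scene','side','wrist'): print(snap(n,n+'0'))
print(sense())
E
```

```text
pics
{'camera_matrix': array([[457.44873844,   0.        , 322.15762532],
       [  0.        , 457.44873844, 235.76026169],
       [  0.        ,   0.        ,   1.        ]]), 'eye': array([1.15410039, 0.09320908, 1.00937893]), 'orientation': array([ 0.59465871, -0.01311847,  1.65822449])}
{'camera_matrix': array([[495.36199394,   0.        , 329.79910276],
       [  0.        , 495.36199394, 243.56121137],
       [  0.        ,   0.        ,   1.        ]]), 'eye': array([0.36452186, 0.92777773, 1.05866683]), 'orientation': array([ 0.76142487,  0.0159425 , -2.97796855])}
{'camera_matrix': array([[337.53467682,   0.        , 321.60966798],
       [  0.        , 337.53467682, 233.70424367],
       [  0.        ,   0.        ,   1.        ]]), 'eye': array([ 0.35093847, -0.58048247,  0.38393543]), 'orientation': array([-0.24530469,  0.00224206, -1.12437793])}
{'clock': 0.15, 'joint_positions': array([ 1.01596434,  0.47762903,  0.02236787,  1.55613676, -0.01146081,
        1.10929235, -0.0831008 ]), 'dq': array([-0.00153064, -0.00324047, -0.00066996, -0.00360139, -0.00040667,
       -0.00058895,  0.0012605 ]), 'joint_torque': array([ 3.08235016e-03, -5.83289516e+01,  1.53680485e+00, -2.72878218e+01,
       -5.42550569e-02,  1.43893354e-02,  5.78939307e-05]), 'ee_pos': array([ 0.29140667, -0.6083894 ,  0.22192987]), 'orientation': array([-3.14026246e+00,  1.37212898e-04,  4.46748595e-01]), 'force': array([ 0.40504392, -0.89759682, -0.32571694]), 'wrist_torque': array([-0.04833935, -0.02121127,  0.00228471]), 'opening': 0.9999203695209344}
```

View pics/scene0.png

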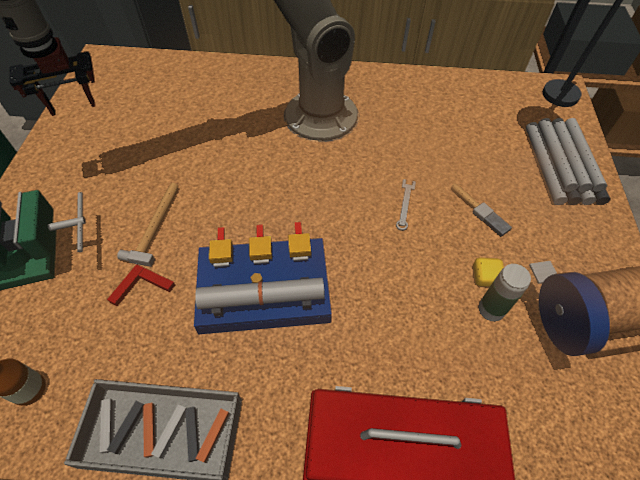

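View pics/side0.png

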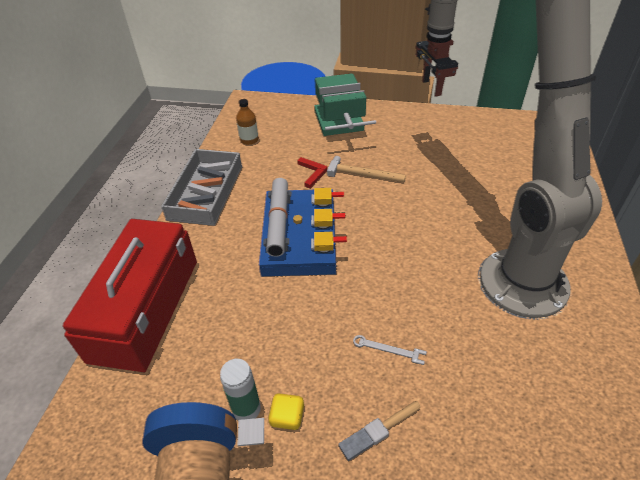

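The scene view shows the jig with its caps at about (299,245) left, (260,248) mid and (220,250) right. The hammer is right of the jig, the wrench left. Next I'll measure the caps from depth.

```bash
cat >> h.py <<'E'
def cloud(f):
    z=np.load(f'pics/{f}.npz');p,d,K,e,o=[z[k] for k in 'pdKeo']
    v,u=np.mgrid[:480,:640]
    c=np.stack([(u-K[0,2])/K[0,0]*d,-(v-K[1,2])/K[1,1]*d,-d],-1)
    w=c@R.from_euler('xyz',o).as_matrix().T+e
    hsv=cv2.cvtColor(p,cv2.COLOR_RGB2HSV)
    return w,hsv,d
def blobs(m,amin=30):
    n,l,s,c=cv2.connectedComponentsWithStats(m.astype(np.uint8))
    return [(l==i,s[i],c[i]) for i in range(1,n) if s[i,4]>=amin]
E
python3 - <<'E'
from h import *
for f,box in(('scene0',(190,330,215,275)),('side0',(300,360,180,260))):
    w,h,d=cloud(f); v,u=np.mgrid[:480,:640]
    b=(u>box[0])&(u<box[1])&(v>box[2])&(v<box[3])&(d>0)
    ye=b&(h[...,0]>15)&(h[...,0]<32)&(h[...,1]>150)&(h[...,2]>90)
    re=b&((h[...,0]<6)|(h[...,0]>174))&(h[...,1]>150)
    for nm,m,(lo,hi) in(('Y',ye,(.078,.092)),('R',re,(.074,.092))):
        for mm,s,c in blobs(m,12):
            q=w[mm]; t=q[(q[:,2]>lo)&(q[:,2]<hi)]
            if len(t)<5: print(f,nm,c,len(q),q.mean(0));continue
            r=cv2.minAreaRect((t[:,:2]*1000).astype(np.float32))
            print(f,nm,c.round(),len(t),np.median(t,0).round(4),np.array(r[0]).round(1),np.array(r[1]).round(1),round(r[2],1))
E
```

```text
scene0 Y [299. 244.] 401 [ 0.5544 -0.0029  0.0834] [553.8  -2.4] [55.4 50.6] 7.3
scene0 Y [260. 247.] 404 [ 0.5726 -0.0957  0.0833] [570.9 -96.3] [56.2 51.2] 11.5
scene0 Y [220. 250.] 411 [ 0.5902 -0.1896  0.0832] [ 589.6 -190. ] [56.1 51.3] 8.9
scene0 R [298. 228.] 70 [ 0.51   -0.0116  0.0815] [508.5 -12.1] [35.5 14.7] 13.8
scene0 R [259. 231.] 71 [ 0.5279 -0.1047  0.0814] [ 527.  -104.4] [35.2 12.7] 8.9
scene0 R [220. 233.] 68 [ 0.5441 -0.1981  0.0813] [ 544.1 -198.4] [34.8 13.2] 11.8
side0 Y [323. 195.] 199 [ 0.5861 -0.1878  0.0833] [ 587.  -191.1] [49.3 56.9] 14.1
side0 Y [323. 217.] 226 [ 0.5695 -0.0947  0.0835] [570.7 -97.4] [48.8 58. ] 9.1
side0 Y [323. 241.] 259 [ 0.5519 -0.0018  0.0835] [552.2  -4.4] [52.2 55.1] 11.8
side0 R [309.53448276 183.37931034] 58 [ 0.65461175 -0.31561349  0.01163547]
side0 R [337. 194.] 55 [ 0.5441 -0.1959  0.0814] [ 542.8 -198.7] [33.3 20.6] 8.6
side0 R [338. 215.] 64 [ 0.5261 -0.1033  0.0813] [ 525.5 -105.9] [32.  19.9] 9.7
side0 R [340. 239.] 71 [ 0.5058 -0.0113  0.0809] [507.4 -12.7] [33.9 21.1] 15.4
```

Call:
move_arm:
  series:
    - [0,0,7.45,0,0,0,0]
    - [0,0,7.45,0,0,0,0]
    - [0,0,0,2,-3,0,0]
    - [0,0,0,2,-3,0,0]
    - [0,0,0,2,-3,0,0]
    - [0,0,0,2,-3,0,0]
    - [0,0,0,2,-3,0,0]
    - [0,0,0,2,-3,0,0]
    - [0,0,0,2,-3,0,0]
    - [0,0,0,2,-3,0,0]
    - [0,0,0,2,-3,0,0]
    - [0,0,0,2,-3,0,0]
    - [0,0,0,2,-3,0,0]
    - [0,0,0,2,-3,0,0]
    - [0,0,0,2,-3,0,0]
    - [0,0,0,2,-3,0,0]
    - [0,0,0,2,-3,0,0]
    - [0,0,0,2,-3,0,0]
    - [0,0,0,2,-3,0,0]
    - [0,0,0,2,-3,0,0]

```text
clock: 2.15
ee_pos: [0.5454, -0.01, 0.2225]
orientation: [3.142, 0.0, 0.187]
force: [-0.1, -0.0, -0.0]
opening: 0.005
```

```bash
cat >> h.py <<'E'
def to(xyz):
    s=sense(); Rm=R.from_euler('xyz',s['orientation'])
    print('clk',s['clock'],'pos',s['ee_pos'].round(4),'ori deg',np.degrees(s['orientation']).round(2),'F',s['force'].round(2),'op',round(s['opening'],3))
    print('tool cm',(Rm.inv().apply(np.array(xyz)-s['ee_pos'])*100).round(2))
    g=R.from_euler('xyz',[np.pi,0,np.radians(10.7)])
    print('rotvec to nominal',np.degrees((Rm.inv()*g).as_rotvec()).round(2))
E
python3 - <<'E'
from h import *
to([.5535,-.003,.11])
E
```

```text
clk 2.15 pos [ 0.5454 -0.01    0.2225] ori deg [1.800e+02 2.000e-02 1.069e+01] F [-0.08 -0.02 -0.02] op 0.005
tool cm [ 0.93 -0.54 11.25]
rotvec to nominal [ 0.    0.02 -0.01]
```

Call:
move_arm:
  series:
    - [0,0,0,0.4,-0.2,2.5,0]
    - [0,0,0,0.3,0,2.5,0]
    - [0,0,0,0,0,2.5,0]
    - [0,0,0,0,0,2,0]
    - [0,0,0,0,0,0,0]
    - [0,0,0,0,0,0,0]

```text
clock: 2.75
ee_pos: [0.5516, -0.008, 0.1278]
orientation: [-3.141, 0.001, 0.187]
force: [-0.9, 0.4, -0.0]
opening: 0.006
```

```bash
python3 - <<'E'
from h import *
to([.5535,-.003,.086]); snap('wrist','w1')
E
```

```text
clk 2.75 pos [ 0.5516 -0.008   0.1278] ori deg [-1.7999e+02  3.0000e-02  1.0700e+01] F [-0.89  0.37 -0.03] op 0.006
tool cm [ 0.28 -0.46  4.18]
rotvec to nominal [-0.01  0.03 -0.  ]
```

View pics/w1.png

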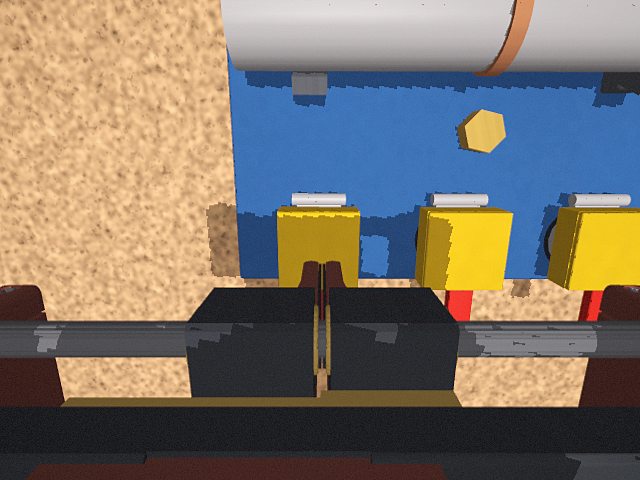

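The wrist view shows the shut fingers above the left cap (about 320,270), aligned with it. Descending.

Call:
move_arm:
  series:
    - [0,0,0,0.2,-0.4,0,0]
    - [0,0,0,0,0,1.3,0]
    - [0,0,0,0,0,1.3,0]
    - [0,0,0,0,0,1.2,0]
    - [0,0,0,0,0,0.2,0]
    - [0,0,0,0,0,0,0]
    - [0,0,0,0,0,0,0]

```text
clock: 3.5
ee_pos: [0.5531, -0.0037, 0.0877]
orientation: [-3.142, -0.0, 0.187]
force: [-0.0, -0.1, -0.3]
opening: 0.006
```

Call:
move_arm:
  series:
    - [0,0,0,0,0,0.1,0]
    - [0,0,0,0,0,0.1,0]
    - [0,0,0,0,0,0,0]

```text
clock: 3.8
ee_pos: [0.553, -0.0038, 0.0858]
orientation: [3.142, -0.0, 0.187]
force: [0.6, 0.0, 0.7]
opening: 0.004
```

Call:
move_arm:
  series:
    - [0,0,0,0,0,0.1,0]
    - [0,0,0,0,0,0.1,0]
    - [0,0,0,0,0,0,0]

```text
clock: 4.1
ee_pos: [0.553, -0.0037, 0.0839]
orientation: [3.142, -0.0, 0.187]
force: [-1.1, 0.3, 3.8]
opening: 0.003
```

Call:
move_arm:
  series:
    - [0,0,0,0,0,0.1,0]
    - [0,0,0,0,0,0.1,0]
    - [0,0,0,0,0,0,0]

```text
clock: 4.4
ee_pos: [0.5529, -0.0038, 0.0831]
orientation: [3.141, 0.0, 0.187]
force: [-6.2, -0.2, 15.0]
opening: 0.005
```

Left reached 15 N with under 1 mm of travel, so it is sound. On to the middle one.

Call:
move_arm:
  series:
    - [0,0,0,0,0,-0.5,0]
    - [0,0,0,0,0,-2,0]
    - [0,0,0,0,2.4,0,0]
    - [0,0,0,0,2.4,0,0]
    - [0,0,0,0,2.4,0,0]
    - [0,0,0,0,2.3,0,0]
    - [0,0,0,0,0,0,0]
    - [0,0,0,0,0,1.2,0]
    - [0,0,0,0,0,0.8,0]
    - [0,0,0,0,0,0,0]
    - [0,0,0,0,0,0,0]

```text
clock: 5.5
ee_pos: [0.5701, -0.0959, 0.0861]
orientation: [-3.141, 0.001, 0.188]
force: [0.6, -0.8, 0.8]
opening: 0.003
```

```bash
python3 - <<'E'
from h import *
to([.571,-.0965,.084])
E
```

```text
clk 5.5 pos [ 0.5701 -0.0959  0.0861] ori deg [-1.7996e+02  7.0000e-02  1.0790e+01] F [ 0.56 -0.75  0.79] op 0.003
tool cm [0.08 0.08 0.21]
rotvec to nominal [-0.04  0.07  0.09]
```

Call:
move_arm:
  series:
    - [0,0,0,0,0,0.1,0]
    - [0,0,0,0,0,0.1,0]
    - [0,0,0,0,0,0.1,0]
    - [0,0,0,0,0,0,0]

```text
clock: 5.9
ee_pos: [0.5706, -0.0969, 0.084]
orientation: [-3.142, -0.0, 0.187]
force: [-0.5, 0.8, 2.9]
opening: 0.007
```

Call:
move_arm:
  series:
    - [0,0,0,0,0,0.1,0]
    - [0,0,0,0,0,0,0]

```text
clock: 6.1
ee_pos: [0.5706, -0.097, 0.0835]
orientation: [3.142, -0.0, 0.187]
force: [-3.2, 0.8, 9.3]
opening: 0.007
```

Call:
move_arm:
  series:
    - [0,0,0,0,0,0.1,0]
    - [0,0,0,0,0,0,0]

```text
clock: 6.3
ee_pos: [0.5705, -0.097, 0.0831]
orientation: [3.141, -0.0, 0.187]
force: [-5.1, 0.5, 14.1]
opening: 0.002
```

Middle held at 14 N, so it is sound too. On to the right one.

Call:
move_arm:
  series:
    - [0,0,0,0,0,-0.5,0]
    - [0,0,0,0,0,-2,0]
    - [0,0,0,0,2.4,0,0]
    - [0,0,0,0,2.4,0,0]
    - [0,0,0,0,2.4,0,0]
    - [0,0,0,0,2.3,0,0]
    - [0,0,0,0,0,0,0]
    - [0,0,0,0,0,1.2,0]
    - [0,0,0,0,0,0.9,0]
    - [0,0,0,0,0,0,0]
    - [0,0,0,0,0,0,0]

```text
clock: 7.4
ee_pos: [0.5878, -0.1891, 0.085]
orientation: [-3.141, 0.001, 0.188]
force: [0.3, 0.4, -0.1]
opening: 0.01
```

Call:
move_arm:
  series:
    - [0,0,0,0,0,0.1,0]
    - [0,0,0,0,0,0.1,0]
    - [0,0,0,0,0,0.1,0]
    - [0,0,0,0,0,0,0]

```text
clock: 7.8
ee_pos: [0.5883, -0.1903, 0.083]
orientation: [-3.142, -0.0, 0.187]
force: [-0.9, 1.7, 2.8]
opening: 0.004
```

Call:
move_arm:
  series:
    - [0,0,0,0,0,0.1,0]
    - [0,0,0,0,0,0,0]

```text
clock: 8.0
ee_pos: [0.5882, -0.1903, 0.0821]
orientation: [3.142, -0.0, 0.187]
force: [-2.3, 0.7, 5.8]
opening: 0.002
```

Call:
move_arm:
  series:
    - [0,0,0,0,0,0.1,0]
    - [0,0,0,0,0,0.1,0]
    - [0,0,0,0,0,0,0]

```text
clock: 8.3
ee_pos: [0.5882, -0.1903, 0.0801]
orientation: [3.142, -0.0, 0.187]
force: [-2.7, 2.2, 5.1]
opening: 0.008
```

Call:
move_arm:
  series:
    - [0,0,0,0,0,0.1,0]
    - [0,0,0,0,0,0.1,0]
    - [0,0,0,0,0,0.1,0]
    - [0,0,0,0,0,0,0]

```text
clock: 8.7
ee_pos: [0.5882, -0.1904, 0.0779]
orientation: [3.141, -0.0, 0.187]
force: [-4.9, 0.9, 11.9]
opening: 0.007
```

The right bolt sank about 6 mm at 5 N, then went solid at 12 N. Lifting off to open the fingers over its tongue and look.

Call:
move_arm:
  series:
    - [0,0,0,0,0,-0.5,0]
    - [0,0,0,0,0,-2,0]
    - [0,0,0,0,0,-2,0]
    - [0,0,0,-1.7,0,0,0.5]
    - [0,0,0,-1.6,0,0,0.5]
    - [0,0,0,-1.6,0,0,0.5]
    - [0,0,0,0,0,0,0.5]
    - [0,0,0,0,0,0,0.5]
  grip_force: 10

```text
clock: 9.5
ee_pos: [0.5405, -0.1996, 0.1218]
orientation: [3.141, -0.001, 0.186]
force: [0.6, -0.2, 0.5]
opening: 0.422
```

```bash
python3 - <<'E'
from h import *
to([.5405,-.199,.055]); snap('wrist','w2'); snap('side','s2'); snap('scene','c2')
for f,box in(('scene0',(190,330,215,275)),('c2',(190,330,215,275)),('side0',(300,360,180,260)),('s2',(300,360,180,260))):
    w,h,d=cloud(f); v,u=np.mgrid[:480,:640]
    b=(u>box[0])&(u<box[1])&(v>box[2])&(v<box[3])&(d>0)
    ye=b&(h[...,0]>15)&(h[...,0]<32)&(h[...,1]>150)&(h[...,2]>90)
    for mm,s,c in blobs(ye,30):
        q=w[mm];q=q[q[:,2]>.073]; print(f,c.round(),len(q),np.median(q,0).round(4))
E
```

```text
clk 9.5 pos [ 0.5405 -0.1996  0.1218] ori deg [ 1.7999e+02 -4.0000e-02  1.0680e+01] F [ 0.61 -0.17  0.46] op 0.422
tool cm [ 0.01 -0.07  6.68]
rotvec to nominal [ 0.01 -0.04 -0.02]
scene0 [299. 244.] 412 [ 0.5554 -0.0029  0.0834]
scene0 [260. 247.] 417 [ 0.5732 -0.0955  0.0833]
scene0 [220. 250.] 429 [ 0.5914 -0.1899  0.0831]
c2 [299. 244.] 418 [ 0.5567 -0.0027  0.0828]
c2 [260. 247.] 413 [ 0.5736 -0.0952  0.0827]
c2 [220. 252.] 402 [ 0.5901 -0.1892  0.0772]
side0 [323. 195.] 223 [ 0.5874 -0.1855  0.0827]
side0 [323. 217.] 252 [ 0.5694 -0.0929  0.083 ]
side0 [323. 241.] 288 [0.5515 0.0019 0.0833]
s2 [323. 197.] 199 [ 0.587  -0.1896  0.0773]
s2 [323. 217.] 250 [ 0.5689 -0.0942  0.0825]
s2 [323. 241.] 291 [5.515e-01 2.000e-04 8.250e-02]
```

View pics/w2.png

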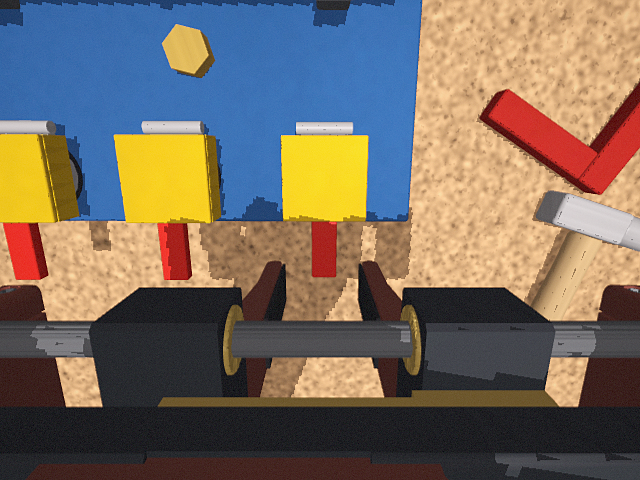

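View pics/s2.png

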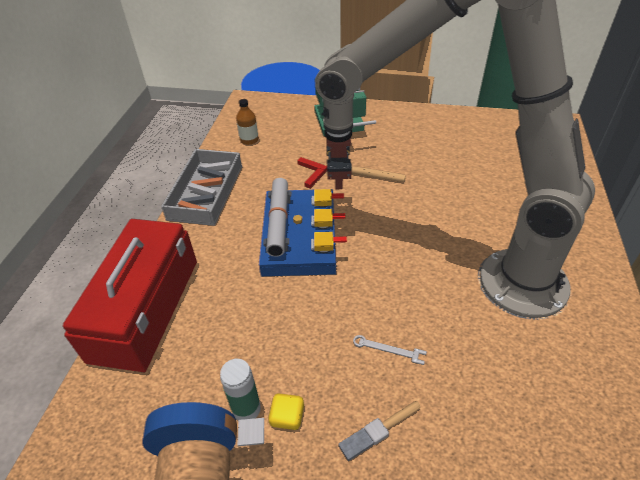

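The wrist view shows the tongue (324,250) centred between the open fingers (275 and 370). Depth has the right cap 6 mm lower and the other two unchanged. Descending to grip.

Call:
move_arm:
  series:
    - [0,0,0,0,0,2,0.5]
    - [0,0,0,0,0,2,0.5]
    - [0,0,0,0,0,1.6,0.5]
    - [0,0,0,0,0,1,0.5]
    - [0,0,0,0,0,0,0.5]
    - [0,0,0,0,0,0,0.5]

```text
clock: 10.25
ee_pos: [0.5406, -0.1994, 0.0559]
orientation: [3.142, -0.0, 0.187]
force: [-0.2, -0.4, -0.5]
opening: 0.501
```

Call:
move_arm:
  series:
    - [0,0,0,0,0,0,0.1]
    - [0,0,0,0,0,0,0.1]
    - [0,0,0,0,0,0,0.1]
    - [0,0,0,0,0,0,0.1]
    - [0,0,0,0,0,0,0.1]
    - [0,0,0,0,0,0,0.1]
  grip_force: 10

```text
clock: 10.85
ee_pos: [0.5404, -0.2008, 0.056]
orientation: [3.14, -0.001, 0.186]
force: [0.7, -4.5, 0.2]
opening: 0.178
```

```bash
python3 - <<'E'
from h import *
to([.5405,-.199,.053]); snap('wrist','w3')
E
```

```text
clk 10.85 pos [ 0.5404 -0.2008  0.056 ] ori deg [ 1.7991e+02 -5.0000e-02  1.0640e+01] F [ 0.71 -4.49  0.23] op 0.178
tool cm [ 0.04 -0.17  0.3 ]
rotvec to nominal [ 0.09 -0.05 -0.06]
```

View pics/w3.png

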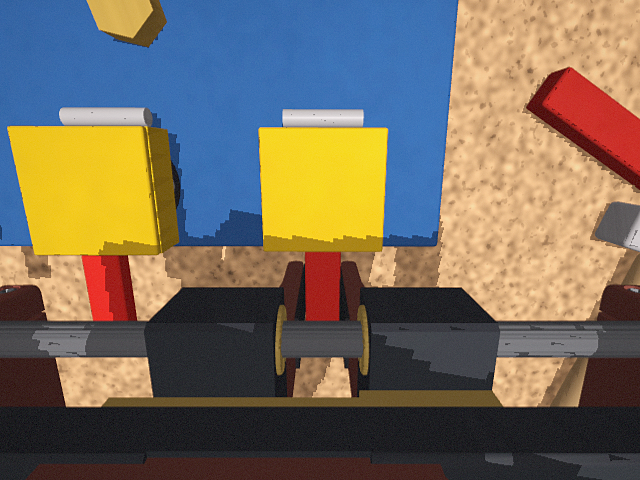

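Gripped: the opening is 15.7 mm on the 16 mm tongue. I'll relieve the side load and lift along the arc.

Call:
move_arm:
  series:
    - [0,0,0,0,0.15,0,0.1]
    - [0,0,0,0.08,0,-0.34,0.1]
    - [0,0,0,0.09,0,-0.34,0.1]
    - [0,0,0,0.11,0,-0.34,0.1]
    - [0,0,0,0.12,0,-0.33,0.1]
    - [0,0,0,0.14,0,-0.32,0.1]
    - [0,0,0,0.15,0,-0.32,0.1]
    - [0,0,0,0.17,0,-0.31,0.1]
    - [0,0,0,0.17,0,-0.31,0.1]
    - [0,0,0,0,0,0,0.1]
    - [0,0,0,0,0,0,0.1]

```text
clock: 12.0
ee_pos: [0.5504, -0.1991, 0.0819]
orientation: [3.142, -0.0, 0.187]
force: [-1.1, -2.9, -0.1]
opening: 0.181
```

```bash
python3 - <<'E'
from h import *
to([.5405,-.199,.053]); snap('wrist','w4')
E
```

```text
clk 12.0 pos [ 0.5504 -0.1991  0.0819] ori deg [180.    -0.    10.69] F [-1.08 -2.93 -0.05] op 0.181
tool cm [-0.97 -0.19  2.89]
rotvec to nominal [ 0.   -0.   -0.01]
```

View pics/w4.png

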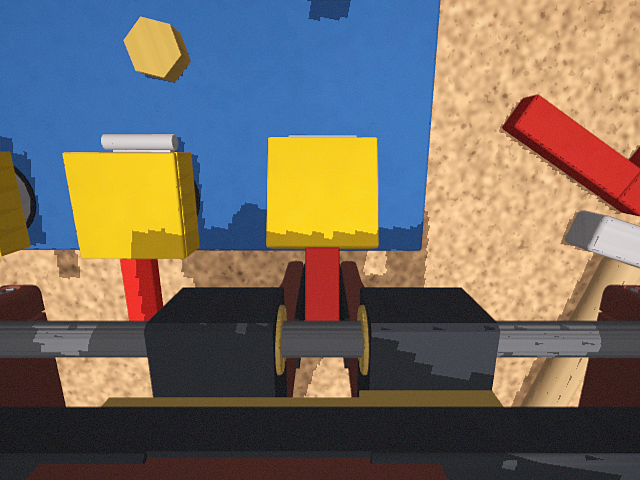

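The cap is tilting: its hinge bar is now hidden at (322,135), the tongue is still held and forces are small. Continuing.

Call:
move_arm:
  series:
    - [0,0,0,0.19,0,-0.3,0.1]
    - [0,0,0,0.2,0,-0.29,0.1]
    - [0,0,0,0.22,0,-0.28,0.1]
    - [0,0,0,0.22,0,-0.27,0.1]
    - [0,0,0,0.24,0,-0.26,0.1]
    - [0,0,0,0.25,0,-0.25,0.1]
    - [0,0,0,0.26,0,-0.24,0.1]
    - [0,0,0,0.27,0,-0.22,0.1]
    - [0,0,0,0.28,0,-0.21,0.1]
    - [0,0,0,0.29,0,-0.2,0.1]
    - [0,0,0,0,0,0,0.1]
    - [0,0,0,0,0,0,0.1]

```text
clock: 13.25
ee_pos: [0.5746, -0.1946, 0.1073]
orientation: [3.141, -0.001, 0.187]
force: [-0.1, -2.4, 0.3]
opening: 0.179
```

Call:
move_arm:
  series:
    - [0,0,0,0.3,0,-0.18,0.1]
    - [0,0,0,0.3,0,-0.18,0.1]
    - [0,0,0,0.31,0,-0.16,0.1]
    - [0,0,0,0.32,0,-0.15,0.1]
    - [0,0,0,0.33,0,-0.13,0.1]
    - [0,0,0,0.33,0,-0.12,0.1]
    - [0,0,0,0,0,0,0.1]
    - [0,0,0,0,0,0,0.1]
    - [0,0,0,0,0,0,0.1]

```text
clock: 14.15
ee_pos: [0.5934, -0.191, 0.1164]
orientation: [3.141, -0.001, 0.187]
force: [0.5, -1.7, 0.0]
opening: 0.181
```

```bash
python3 - <<'E'
from h import *
to([.5405,-.199,.053]); snap('wrist','w5'); snap('side','s5'); snap('scene','c5')
w,h,d=cloud('s5')
v,u=np.mgrid[:480,:640]
b=(u>290)&(u<360)&(v>170)&(v<260)&(d>0)
ye=b&(h[...,0]>15)&(h[...,0]<32)&(h[...,1]>150)&(h[...,2]>70)
for mm,s,c in blobs(ye,15):
    q=w[mm]; q=q[q[:,2]>.06]; n=np.linalg.svd(q-q.mean(0))[2][2]; print(c.round(),len(q),np.median(q,0).round(4),q[:,2].min().round(3),q[:,2].max().round(3),n.round(2))
for n,(x,y,X,Y) in(('s5',(240,130,420,265)),('c5',(170,200,350,335))):
    cv2.imwrite(f'pics/{n}z.png',cv2.resize(cv2.imread(f'pics/{n}.png')[y:Y,x:X],None,fx=4,fy=4,interpolation=2))
E
```

```text
clk 14.15 pos [ 0.5934 -0.191   0.1164] ori deg [ 1.7998e+02 -8.0000e-02  1.0710e+01] F [ 0.5  -1.69  0.01] op 0.181
tool cm [-5.35 -0.2   6.33]
rotvec to nominal [ 0.02 -0.08  0.01]
[316. 194.] 255 [ 0.6064 -0.1728  0.091 ] 0.061 0.145 [-0.76 -0.54  0.35]
[323. 217.] 301 [ 0.5688 -0.0868  0.0821] 0.062 0.088 [-0.03  0.17  0.98]
[298. 219.] 29 [ 0.6453 -0.0943  0.0627] 0.06 0.068 [-0.01 -0.09 -1.  ]
[323. 241.] 338 [0.5512 0.0058 0.0821] 0.06 0.089 [-0.04  0.17  0.98]
```

View pics/w5.png

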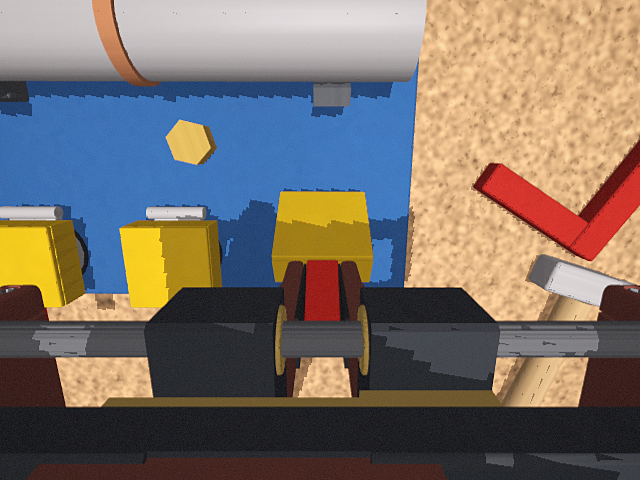

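View pics/s5z.png

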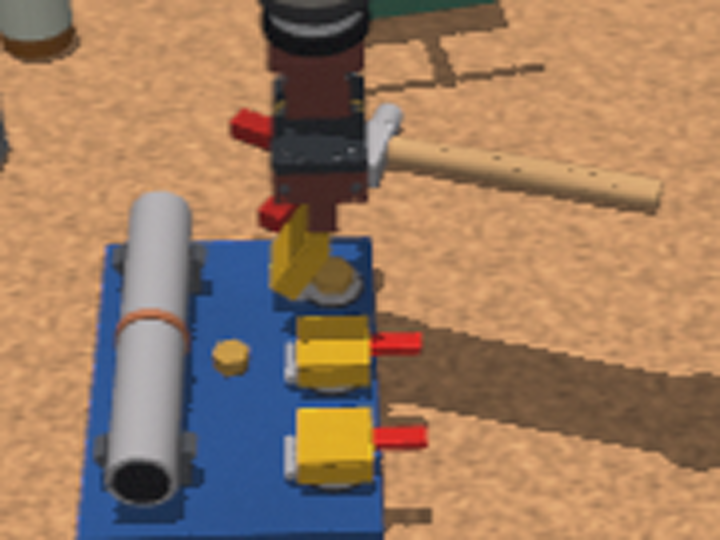

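View pics/c5z.png

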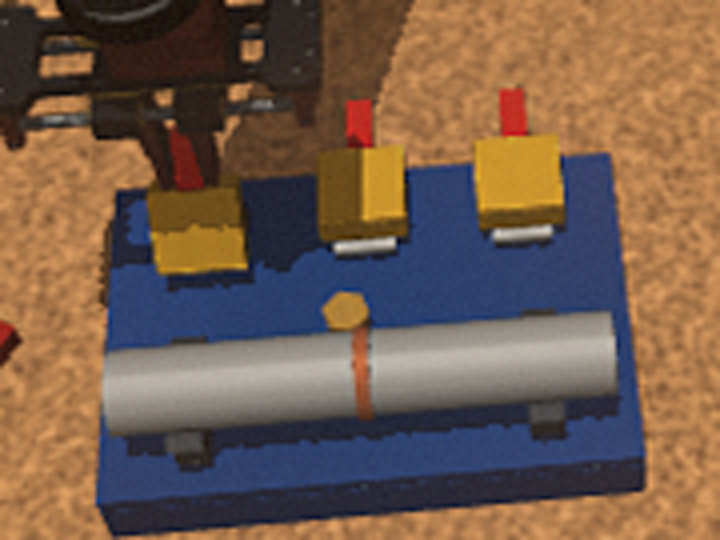

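The right cap stands at about 60° with its bolt exposed (side crop at 330,280). The other two caps are shut, the nut and tools look untouched, and vertical force is near zero, so the bolt isn't being pulled up. Letting it settle, then handing in.

Call:
move_arm:
  series:
    - [0,0,0,0,0,0,0.1]
    - [0,0,0,0,0,0,0.1]
    - [0,0,0,0,0,0,0.1]
    - [0,0,0,0,0,0,0.1]

```text
clock: 14.7
ee_pos: [0.5929, -0.1911, 0.1162]
orientation: [3.142, -0.0, 0.187]
force: [1.2, -1.9, -0.1]
opening: 0.181
```

```bash
python3 - <<'E'
from h import *
to([.5934,-.191,.1164]); print(hand_in())
E
```

```text
clk 14.7 pos [ 0.5929 -0.1911  0.1162] ori deg [ 1.80e+02 -2.00e-02  1.07e+01] F [ 1.17 -1.92 -0.06] op 0.181
tool cm [ 0.05  0.   -0.02]
rotvec to nominal [ 0.   -0.02 -0.  ]
the job is handed in; nothing more can be done
None
```

The right bolt is the loose one. I lifted its cap by the red tongue to about 60° and handed in at 14.7 s, still holding it there.

- **Taps (left, middle, right):** the left bolt took 15 N and the middle 14 N, each giving under 1 mm. The right bolt sank about 6 mm at 5–6 N and then held at 12 N. Depth images showed its cap 6 mm lower.
- **Last checks:** the opening angle comes from the arm's travel along the arc (53.5 mm forward, 60 mm up) and agrees with the pictures, but I did not measure it directly. The tongue was firmly gripped (opening 15.9 mm). Vertical force was near zero, so nothing was pulling the bolt back up, but I did not re-measure its depth after lifting. A side load of about 2 N remained at the gripper.
- **Surroundings:** the other two caps are shut. The nut, hammer and square looked unmoved in the last pictures, and the arm stayed clear of the other items.

No check failed or disagreed.

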